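Turn the lift-out tray so it rides above the glassware

TASK

Two stack-nest bins of glass tubes stand on the lab bench, each with a lift-out tray. One tray was put in the wrong way round and has sunk deep into its bin, down on the tubes; lift it out by its post, turn it half a turn, and lower it back into the same bin so that it rests level on the bin's ledges, then let go. Set it down rather than dropping it, do not shove its bin about, and leave the other bin and its tray as they are.

Things in the scene. Friction and masses are not known exactly. Their poses are not given: they have to be found in the camera images.
- tray: Sunken white tray, 0.15-0.31 kg, 116 (x) x 124 (y), walls 20 high; origin: centre of underside, 22 above bench. Handle: central square post 24 x 24, sides along x and y, top 85 above underside; pinch from above, either pair of faces. Tabs 6 thick, flush with underside, reach 83 from centre: two at -x end (38-62 off the middle), one 40 wide at +x. Starts with x along bin x within 0.03 rad. (mm)
- bin: Grey bin of the sunken tray, loose, 1.6 kg, 190 (x) x 150 (y) x 80 high, walls 4; origin: centre of underside. Ledges 62 up, 24 deep at the end walls: one 40 wide mid -x end, two at +x end (38-71 off the middle). Tray x along bin x: sinks to 22 up; turned half a turn: tabs rest on ledges, underside 62 up. 8 play all round. Lift the tray's underside above the 80 rim before turning. (mm)
- other_tray: A like tray in the other bin, already the right way: resting on the ledges, underside 62 mm and top of its post 147 mm above the bench. Origin: centre of its underside. Leave alone.
- other_bin: A like bin, loose, holding the other tray. Origin: centre of its underside. Leave alone.
Not all that is in view belongs to the job. What is shaped like the tray but blue or red is not meant.

How it is judged (in metres and radians):
On the way:
1. the sunken tray is lifted out, its underside above the rim of its bin (z of tray in the frame of bin above 0.082 m), for 0.1 s.
At the end, for the whole second after the job is handed in: The tray that was sunk rests still and level (within 0.06 rad) on the ledges of its own bin, its underside 56 to 67 mm above the bin's, its centre within 20 mm of the bin's and its sides within 0.3 rad of the bin's; the bin stands flat on the bench (z of tray in the frame of bin between 0.056 and 0.067 m and horizontal distance between tray and bin below 0.02 m and angle between the x axis of tray and the x axis of bin, either way round below 0.3 rad and angle between each of tray, bin's own z axis and vertical below 0.06 rad and linear speed of tray below 0.02 m/s and height (world z) of bin below 0.006 m); the robot touches nothing.
It fails at once if the tray is dropped (moves faster than 0.5 m/s with the fingers off it) (linear speed of tray above 0.5 m/s and contact force between the fingers and tray below 0.05 N).
It fails at once if its bin is shoved more than 40 mm (distance of bin from where it was at the start of the episode above 0.04 m).
It fails at once if the other tray is moved more than 20 mm (distance of other_tray from where it was at the start of the episode above 0.02 m).
It fails at once if the other bin is moved more than 20 mm (distance of other_bin from where it was at the start of the episode above 0.02 m).
It also fails if it takes over 35 s, if anything falls off the work surface, if the arm or the gripper's body presses on something with over 40 N, if the wrist force passes 120 N, or if a joint passes its speed limit or range.

ROBOT

A 6-joint arm with a two-finger parallel gripper is mounted at the origin on the work surface. World frame = base frame: x ahead of the robot, y to its left, z up, the work surface at z = 0. Lengths are in m, angles in degrees, forces in N, time in s.
With the tool pointing down it reaches from about 0.35 to 0.875 m from the base axis. Payload 4.2 kg.
Tool frame: the origin (TCP) lies where the fingers leave the gripper's body, on its centre line; the fingertips stand 70 mm ahead of it and the grasp point (between the pads) lies 51 mm ahead of it; z points along the fingers, y is the direction in which the jaws open and shut (so a half turn about z gives the same grasp; the last joint's range is limited). The gripper opens to 87 mm and grips with 3 to 60 N. Pads are 19 mm wide; open, the fingers measure 117 mm over their backs; the gripper's body (75 mm by 190 mm) begins 51 mm behind the grasp point.
Start: joints at [-53.537, 22.042, 0.453, 0, -68.411, -14.817], TCP at [0.231, -0.581, 0.292] pointing down, gripper open.
Joint ranges: [-179.83, 179.83], [-69.29, 118.12], [-61.27, 80.66], [-181.25, 117.63], [-171.15, -9.14], [-177.46, 177.46]. Speed limits (degrees/s): [159.86, 159.86, 180, 180, 180, 180].

INTERFACE

Orientations are given as a 3x3 rotation matrix whose columns are the frame's x, y, z axes.
In Python, from station import sense, capture, camera_model, finish_job gives the robot as it stands.
- The arm moves only by the shell command python3 -m inch 'ROWS'. ROWS is JSON, a list of rows, each an object with "hand": the closure, from 0 (fully open) to 1 (shut); "slide": the shift along the world's x, y, z in cm, a list of three; "yaw": the turn about the world's z in rad. A call has 1 to 10 rows; each row is the pose to reach, as a shift and turn from the pose commanded when the call began; what a row does not reach only later rows make up. A row lasts 1/8 s, in which the tool goes at most 62.5 mm and 10.7 degrees, less where a joint would pass 70% of its speed; a pose out of reach is approached as far as the arm can. A call with a gripper value outside its range is refused whole. The fingers move at their own pace and stop on an object; the grip force is fixed at half the most. Time passes only in rows, so rows that repeat a pose let the fingers close. It gives the time, the measured TCP pose, the force and the opening at its end, in the units of the state.
- sense(): the state, without advancing time (a new reading comes with each control period).
- capture(name): name is "side" or "top"; returns the picture (400x640x3 uint8, blue, green, red); there is no depth.
- camera_model(name): a dict with "mtx" (3x3 intrinsics, pixels), "xyz" and "orientation" of the camera in the world. Camera axes: x right, y up, looking along -z (the intrinsics and any distortion apply to the point x, -y, -z); pixel columns grow to the right and rows downward; lengths in m; the calibration is good to about 2 mm. A picture is of the moment at which its call begins. camera_model takes no time and is no camera call.
- finish_job(): hands the job in, once; it reports no verdict.
The state is a dict: "time_s": time; "joints": joint angles; "joint_velocities": joint speeds; "effort": joint torques, N m; "tcp_pos": TCP position; "ee_rot": TCP orientation; "wrist_force": force on the tool from outside, world axes, zero at the start; "moment": the same for the moment, N m; "gripper_width": opening from 0.0 (shut) to 1.0 (fully open).
Only numpy, scipy, OpenCV 4.12 (cv2) and the standard library are available. Lean on these libraries where they do the work, as an engineer would, in place of code of your own. Each camera call takes 0.05 s, during which the arm holds its last target. There are 200 camera calls.

## Working session

There is one attempt and no reset: what is moved stays moved. The work goes in short steps, Python scripts to look and compute and a shell command to move; the robot and the scene stay as the last step left them, time stands still between calls to the robot, and variables do not carry over. Pictures are saved under pics/ and viewed, about 8 in all and at most 12, crops included, and the job is handed in when it is done.

```bash
mkdir -p pics; ls; python3 - <<'E'
from station import *
import cv2
for n in("top","side"):
    cv2.imwrite(f"pics/{n}0.png",capture(n)); print(n,camera_model(n))
s=sense();print(s['time_s'],s['tcp_pos'],s['ee_rot'],s['wrist_force'])
E
```

```text
pics
top {'mtx': array([[509.87858588,   0.        , 324.80317654],
       [  0.        , 509.87858588, 194.78470767],
       [  0.        ,   0.        ,   1.        ]]), 'xyz': array([0.3481812 , 0.09499543, 1.3290473 ]), 'orientation': array([[-2.68273495e-02,  9.88029639e-01, -1.51913545e-01],
       [-9.99639855e-01, -2.66181882e-02,  3.41068266e-03],
       [-6.73807770e-04,  1.51950334e-01,  9.88387901e-01]])}
side {'mtx': array([[385.90755598,   0.        , 321.99374723],
       [  0.        , 385.90755598, 192.369066  ],
       [  0.        ,   0.        ,   1.        ]]), 'xyz': array([0.23662079, 0.59067857, 0.75902106]), 'orientation': array([[-0.85446502,  0.38922065, -0.34408838],
       [-0.51936496, -0.65558754,  0.54814689],
       [-0.01222997,  0.64707979,  0.76232419]])}
0.1 [ 0.23040082 -0.58054299  0.29124664] [[-9.29536456e-01 -3.68729197e-01 -8.69506671e-04]
 [-3.68730201e-01  9.29534621e-01  1.85139477e-03]
 [ 1.25573245e-04  2.04155231e-03 -9.99997908e-01]] [0.89070759 0.08708182 0.2640016 ]
```

View pics/top0.png

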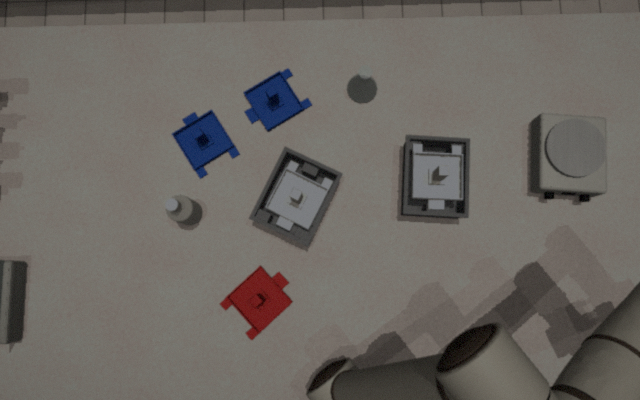

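View pics/side0.png

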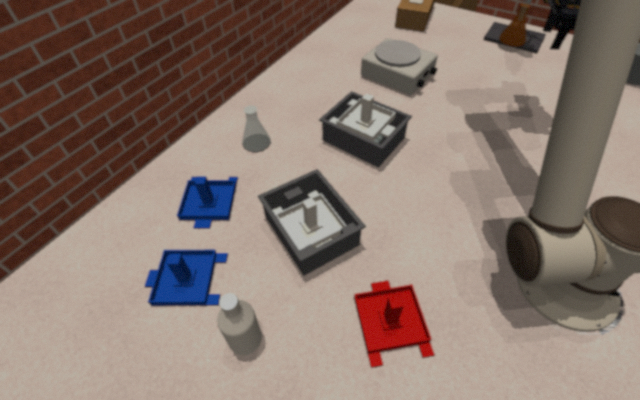

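Two white-tray bins are visible: A at top (297,198) / side (310,222), and B at top (436,177) / side (365,127). A's tray looks deep, with bare ledges. I'll confirm that in an enlarged crop and measure it at the same time.

```bash
cat > h.py <<'E'
import numpy as np,cv2
from station import *
def ray(n,p):
    m=camera_model(n);K=m['mtx'];x=(p[0]-K[0,2])/K[0,0];y=(p[1]-K[1,2])/K[1,1]
    return m['xyz'],m['orientation']@np.array([x,-y,-1])
def onz(n,p,z):
    o,d=ray(n,p);return o+d*(z-o[2])/d[2]
def proj(n,P):
    m=camera_model(n);c=(np.atleast_2d(P)-m['xyz'])@m['orientation'];K=m['mtx']
    return np.c_[K[0,0]*c[:,0]/-c[:,2]+K[0,2],-K[1,1]*c[:,1]/-c[:,2]+K[1,2]]
def tri(p,q):
    (o1,d1),(o2,d2)=ray('top',p),ray('side',q)
    s=np.linalg.lstsq(np.c_[d1,-d2],o2-o1,rcond=None)[0]
    a,b=o1+s[0]*d1,o2+s[1]*d2
    return (a+b)/2,np.linalg.norm(a-b)
E
python3 - <<'E'
from h import *
t=cv2.imread('pics/top0.png');s=cv2.imread('pics/side0.png')
a=cv2.resize(t[140:255,240:350],None,fx=3.6,fy=3.6,interpolation=cv2.INTER_CUBIC)
b=cv2.resize(s[165:280,255:365],None,fx=3.6,fy=3.6,interpolation=cv2.INTER_CUBIC)
cv2.imwrite('pics/cropA.png',np.hstack([a,b]))
for nm,(x0,y0,x1,y1) in dict(A=(240,140,350,255),B=(392,125,480,228)).items():
    g=cv2.cvtColor(t,cv2.COLOR_BGR2GRAY)[y0:y1,x0:x1]
    m=(g<95).astype('uint8')
    c=max(cv2.findContours(m,cv2.RETR_EXTERNAL,cv2.CHAIN_APPROX_NONE)[0],key=cv2.contourArea)
    r=cv2.minAreaRect(c);bx=cv2.boxPoints(r)+[x0,y0]
    P=np.array([onz('top',p,.08) for p in bx]);print(nm,bx.round(1).tolist());print(P.round(3),P.mean(0),[np.linalg.norm(P[i]-P[i-1]).round(3) for i in range(4)])
E
```

```text
A [[246.4, 222.2], [285.2, 144.6], [345.2, 174.6], [306.4, 252.2]]
[[0.477 0.285 0.08 ]
 [0.671 0.187 0.08 ]
 [0.59  0.038 0.08 ]
 [0.4   0.139 0.08 ]] [0.53433594 0.16246525 0.08      ] [np.float64(0.165), np.float64(0.217), np.float64(0.169), np.float64(0.215)]
B [[395.8, 221.3], [399.2, 134.1], [471.0, 136.8], [467.7, 224.1]]
[[ 0.47  -0.082  0.08 ]
 [ 0.69  -0.101  0.08 ]
 [ 0.678 -0.282  0.08 ]
 [ 0.458 -0.258  0.08 ]] [ 0.57389257 -0.18087253  0.08      ] [np.float64(0.176), np.float64(0.221), np.float64(0.181), np.float64(0.221)]
```

View pics/cropA.png

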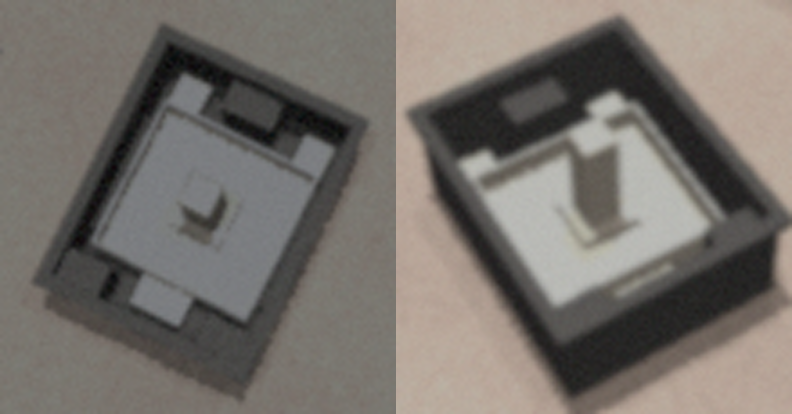

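Crop of A: the two-tab end (white, top) sits beside the single bare ledge at crop (250,105), the tray floor is deep, and the post top is at crop (203,190) top and (594,137) side. So A is the sunken one. The contour took in shadow, so I'll use the rim corners across both views.

```bash
python3 - <<'E'
from h import *
T=lambda u,v:(240+(u+.5)/3.6-.5,140+(v+.5)/3.6-.5)
S=lambda u,v:(255+(u-396+.5)/3.6-.5,165+(v+.5)/3.6-.5)
# rim corners: far-left(+x,+y), far-right(+x,-y), near-left(-x,+y)
prs=dict(FL=((165,27),(410,112)),FR=((368,123),(622,17)),NL=((34,288),(560,342)),post=((203,188),(594,137)))
for k,(a,b) in prs.items():
    P,e=tri(T(*a),S(*b));print(k,P.round(4),e.round(4), onz('top',T(*a),.107 if k=='post' else .08).round(4),onz('side',S(*b),.107 if k=='post' else .08).round(4))
R=np.array([onz('top',T(*prs[k][0]),.08) for k in('FL','FR','NL')])
print('sides',np.linalg.norm(R[0]-R[1]),np.linalg.norm(R[0]-R[2]),'centre',(R[1]+R[2])/2)
d=R[0]-R[2];print('axis deg',np.degrees(np.arctan2(d[1],d[0])));d=R[0]-R[1];print(np.degrees(np.arctan2(d[1],d[0]))-90)
q=onz('side',S(790,225),.08);print('NR side',q,'centre side',(q+onz('side',S(410,112),.08))/2,(onz('side',S(622,17),.08)+onz('side',S(560,342),.08))/2)
R0=sense()['ee_rot'];print('tool y deg',np.degrees(np.arctan2(R0[1,1],R0[0,1])))
E
```

```text
FL [0.6634 0.186  0.0805] 0.001 [0.664  0.1863 0.08  ] [0.6632 0.1856 0.08  ]
FR [0.591  0.0465 0.0811] 0.0015 [0.5919 0.0467 0.08  ] [0.5908 0.0454 0.08  ]
NL [0.4846 0.2786 0.0857] 0.004 [0.4833 0.2786 0.08  ] [0.4886 0.2765 0.08  ]
post [0.5429 0.1594 0.104 ] 0.0057 [0.5451 0.1604 0.107 ] [0.5387 0.1606 0.107 ]
sides 0.1570780237900181 0.20286764993081668 centre [0.53763189 0.16265234 0.08      ]
axis deg -27.05259577541221
-27.310045886110096
NR side [0.41491524 0.13985517 0.08      ] centre side [0.53905431 0.16271301 0.08      ] [0.53970409 0.16097637 0.08      ]
tool y deg 111.63731229569947
```

Reading: bin centre is about (0.5385, 0.162), axis −27.2°. The post is about (0.542, 0.160), with its top near 0.104–0.107 as it should be for a sunken tray. Next is a move above the post with the jaws along bin x (+0.72 rad), which leaves joint 6 room for +π later.

```bash
python3 -m inch '[{"hand":0,"slide":[15,37,0],"yaw":0.3},{"hand":0,"slide":[15,37,0],"yaw":0.3},{"hand":0,"slide":[15,37,0],"yaw":0.3},{"hand":0,"slide":[15,37,0],"yaw":0.3},{"hand":0,"slide":[15,37,0],"yaw":0.3},{"hand":0,"slide":[31.1,74,0],"yaw":0.72},{"hand":0,"slide":[31.1,74,0],"yaw":0.72},{"hand":0,"slide":[31.1,74,0],"yaw":0.72},{"hand":0,"slide":[31.1,74,0],"yaw":0.72},{"hand":0,"slide":[31.1,74,0],"yaw":0.72}]'
python3 - <<'E'
from h import *
s=sense();print(s['time_s'],s['tcp_pos'],s['joints'])
E
```

```text
time_s: 1.35
tcp_pos: [0.4715, -0.0021, 0.2922]
ee_rot: [[-0.455, -0.89, 0.0], [-0.89, 0.455, 0.0], [-0.0, -0.0, -1.0]]
wrist_force: [-0.4, -0.2, 0.1]
gripper_width: 1.006
1.35 [ 0.47154574 -0.00209537  0.29223436] [ 1.95531226e+01  6.93986030e+00 -2.01922692e+01 -2.23252020e-03
 -6.28643321e+01 -4.66205313e+01]
```

```bash
python3 -m inch '[{"hand":0,"slide":[0,0,0],"yaw":0},{"hand":0,"slide":[0,0,0],"yaw":0}]'
```

```text
time_s: 1.6
tcp_pos: [0.471, -0.0041, 0.2917]
ee_rot: [[-0.455, -0.891, -0.001], [-0.891, 0.455, -0.0], [0.001, 0.001, -1.0]]
wrist_force: [-0.6, 0.8, -0.2]
gripper_width: 0.999
```

```bash
python3 -m inch '[{"hand":0,"slide":[7.1,16.4,0],"yaw":0},{"hand":0,"slide":[7.1,16.4,0],"yaw":0},{"hand":0,"slide":[7.1,16.4,0],"yaw":0},{"hand":0,"slide":[7.1,16.4,0],"yaw":0},{"hand":0,"slide":[7.1,16.4,-4],"yaw":0},{"hand":0,"slide":[7.1,16.4,-8],"yaw":0},{"hand":0,"slide":[7.1,16.4,-8],"yaw":0}]'
python3 - <<'E'
from h import *
s=sense();print(s['tcp_pos'],s['joints'])
cv2.imwrite('pics/s1.png',cv2.resize(capture('side')[130:290,230:430],None,fx=3,fy=3,interpolation=cv2.INTER_CUBIC))
E
```

```text
time_s: 2.48
tcp_pos: [0.5404, 0.1569, 0.2095]
ee_rot: [[-0.458, -0.889, -0.007], [-0.889, 0.458, -0.004], [0.007, 0.005, -1.0]]
wrist_force: [-0.4, -0.7, 0.7]
gripper_width: 1.0
[0.5404174  0.15693948 0.20954998] [ 3.26745594e+01  2.04342875e+01 -1.48336114e+01 -4.43663940e-02
 -5.51953003e+01 -5.99184230e+01]
```

View pics/s1.png

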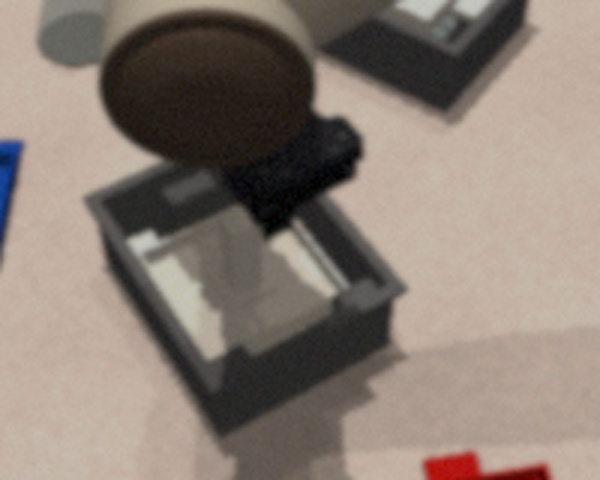

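```bash
python3 - <<'E'
from h import *
c=np.array([.5404,.1569,0]);j=np.array([-.889,.458,0])
for n,P in dict(tip1=c+j*.05+[0,0,.14],tip2=c-j*.05+[0,0,.14],tcp=c+[0,0,.21],post_top=np.array([.542,.16,.107]),mid=c+[0,0,.14]).items():
    print(n,((proj('side',P)[0]-[230,130])*3).round(0))
E
```

```text
tip1 [275. 232.]
tip2 [203. 140.]
tcp [234. 115.]
post_top [236. 216.]
mid [238. 184.]
```

The finger at crop (265,230) matches its projection (275,232), and the post at (240,235) matches too. Descend and pinch.

```bash
python3 -m inch '[{"hand":0,"slide":[0.1,0.3,-3.5],"yaw":0},{"hand":0,"slide":[0.1,0.3,-7],"yaw":0},{"hand":0,"slide":[0.1,0.3,-7],"yaw":0},{"hand":1,"slide":[0.1,0.3,-7],"yaw":0},{"hand":1,"slide":[0.1,0.3,-7],"yaw":0},{"hand":1,"slide":[0.1,0.3,-7],"yaw":0},{"hand":1,"slide":[0.1,0.3,-7],"yaw":0},{"hand":1,"slide":[0.1,0.3,-7],"yaw":0},{"hand":1,"slide":[0.1,0.3,-7],"yaw":0}]'
```

```text
time_s: 3.65
tcp_pos: [0.5433, 0.1628, 0.1422]
ee_rot: [[-0.456, -0.89, -0.0], [-0.89, 0.456, -0.0], [0.0, 0.0, -1.0]]
wrist_force: [0.3, 0.6, 0.4]
gripper_width: 0.404
```

```bash
python3 -m inch '[{"hand":1,"slide":[0,0,0],"yaw":0},{"hand":1,"slide":[0,0,0],"yaw":0},{"hand":1,"slide":[0,0,0],"yaw":0},{"hand":1,"slide":[0,0,0],"yaw":0}]'
```

```text
time_s: 4.15
tcp_pos: [0.5432, 0.1628, 0.1421]
ee_rot: [[-0.456, -0.89, -0.0], [-0.89, 0.456, -0.0], [0.0, 0.0, -1.0]]
wrist_force: [-0.9, 0.9, -0.2]
gripper_width: 0.273
```

Gripped at 24 mm. Lift 9 cm and look.

```bash
python3 -m inch '[{"hand":1,"slide":[0,0,1],"yaw":0},{"hand":1,"slide":[0,0,2],"yaw":0},{"hand":1,"slide":[0,0,3.5],"yaw":0},{"hand":1,"slide":[0,0,5],"yaw":0},{"hand":1,"slide":[0,0,6.5],"yaw":0},{"hand":1,"slide":[0,0,8],"yaw":0},{"hand":1,"slide":[0,0,9],"yaw":0},{"hand":1,"slide":[0,0,9],"yaw":0},{"hand":1,"slide":[0,0,9],"yaw":0}]'
python3 - <<'E'
from h import *
a=capture('side')[110:290,220:420];b=capture('top')[130:260,230:360]
f=lambda i:cv2.resize(i,(400,int(400*i.shape[0]/i.shape[1])),interpolation=cv2.INTER_CUBIC)
a,b=f(a),f(b);h=max(len(a),len(b));p=lambda i:np.pad(i,((0,h-len(i)),(0,0),(0,0)))
cv2.imwrite('pics/lift.png',np.hstack([p(b),p(a)]))
E
```

```text
time_s: 5.28
tcp_pos: [0.543, 0.1627, 0.2316]
ee_rot: [[-0.456, -0.89, -0.001], [-0.89, 0.456, -0.0], [0.001, 0.001, -1.0]]
wrist_force: [-0.3, -0.2, -2.5]
gripper_width: 0.274
```

View pics/lift.png

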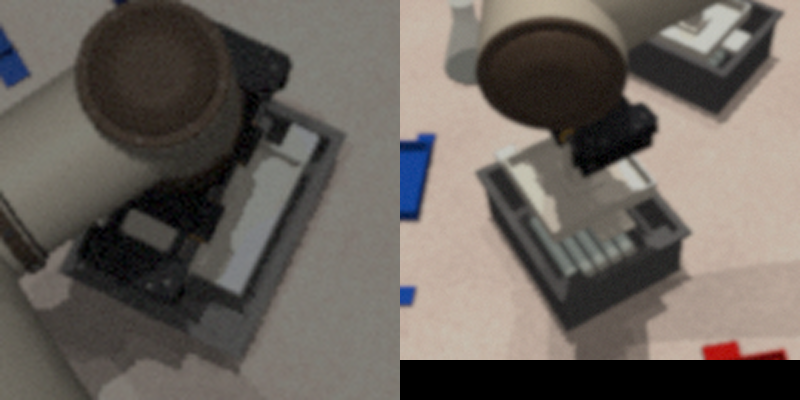

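Tray is clear of the rim (underside ≈ 0.112; weight 2.5 N) and the tubes are visible below at crop (590,250). Turn it half a turn.

```bash
python3 -m inch '[{"hand":1,"slide":[0,0,1],"yaw":0.15},{"hand":1,"slide":[0,0,1],"yaw":0.3},{"hand":1,"slide":[0,0,1],"yaw":0.45},{"hand":1,"slide":[0,0,1],"yaw":0.6},{"hand":1,"slide":[0,0,1],"yaw":0.75},{"hand":1,"slide":[0,0,1],"yaw":0.9},{"hand":1,"slide":[0,0,1],"yaw":1.05},{"hand":1,"slide":[0,0,1],"yaw":1.2},{"hand":1,"slide":[0,0,1],"yaw":1.35},{"hand":1,"slide":[0,0,1],"yaw":1.5}]'
python3 -m inch '[{"hand":1,"slide":[0,0,0],"yaw":0.15},{"hand":1,"slide":[0,0,0],"yaw":0.3},{"hand":1,"slide":[0,0,0],"yaw":0.45},{"hand":1,"slide":[0,0,0],"yaw":0.6},{"hand":1,"slide":[0,0,0],"yaw":0.75},{"hand":1,"slide":[0,0,0],"yaw":0.9},{"hand":1,"slide":[0,0,0],"yaw":1.05},{"hand":1,"slide":[0,0,0],"yaw":1.2},{"hand":1,"slide":[0,0,0],"yaw":1.35},{"hand":1,"slide":[0,0,0],"yaw":1.5}]'
python3 -m inch '[{"hand":1,"slide":[0,0,0],"yaw":0.14},{"hand":1,"slide":[0,0,0],"yaw":0.14},{"hand":1,"slide":[0,0,0],"yaw":0.14}]'
python3 - <<'E'
from h import *
print(sense()['joints'])
a=capture('side');b=capture('top');cv2.imwrite('pics/side2.png',a);cv2.imwrite('pics/top2.png',b)
a=a[110:290,220:420];b=b[140:260,240:360]
f=lambda i:cv2.resize(i,(400,int(400*i.shape[0]/i.shape[1])),interpolation=cv2.INTER_CUBIC)
a,b=f(a),f(b);h=max(len(a),len(b));p=lambda i:np.pad(i,((0,h-len(i)),(0,0),(0,0)))
cv2.imwrite('pics/turn.png',np.hstack([p(b),p(a)]))
E
```

```text
time_s: 6.62
tcp_pos: [0.5432, 0.1627, 0.2415]
ee_rot: [[0.858, -0.513, -0.001], [-0.513, -0.858, -0.001], [-0.001, 0.001, -1.0]]
wrist_force: [0.6, 0.4, -2.5]
gripper_width: 0.271
time_s: 7.88
tcp_pos: [0.5432, 0.1627, 0.2415]
ee_rot: [[0.573, 0.82, -0.001], [0.82, -0.573, -0.001], [-0.001, -0.001, -1.0]]
wrist_force: [0.2, -0.5, -1.2]
gripper_width: 0.274
time_s: 8.25
tcp_pos: [0.5433, 0.1628, 0.2419]
ee_rot: [[0.459, 0.889, -0.001], [0.889, -0.459, -0.0], [-0.001, -0.0, -1.0]]
wrist_force: [-0.4, -0.2, -2.0]
gripper_width: 0.276
[ 3.30434299e+01  1.88352944e+01 -1.20585102e+01 -1.24663611e-03
 -5.91466641e+01  1.19649554e+02]
```

View pics/turn.png

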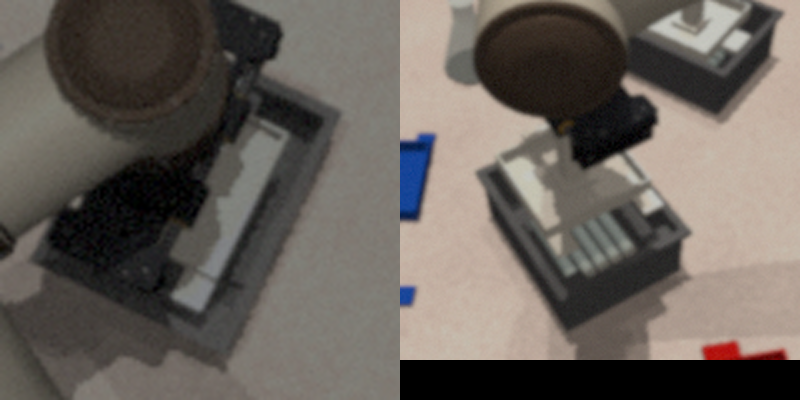

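```bash
python3 - <<'E'
from h import *
T=lambda u,v:(240+(u+.5)/3.3333-.5,140+(v+.5)/3.3333-.5)
S=lambda u,v:(220+(u-400+.5)/2-.5,110+(v+.5)/2-.5)
c=np.array([.5433,.1628]);ax=np.array([np.cos(np.radians(-27.2)),np.sin(np.radians(-27.2))]);u=np.array([-ax[1],ax[0]])
def r(n,P):d=P[:2]-c;print(n,P.round(4),'along',(d@ax).round(4),'lat',(d@u).round(4))
r('tray far-right corner',onz('top',T(290,130),.142))
r('right edge mid',onz('top',T(248,218),.142))
r('tab end right',onz('top',T(207,305),.128))
r('tab end left',onz('top',T(180,303),.128))
r('side far-left corner',onz('side',S(498,156),.142))
r('side near-left',onz('side',S(550,236),.142))
r('rimFR',onz('top',T(340,112),.08));r('rimR mid',onz('top',T(283,232),.08))
r('bin centre',np.array([.5385,.162,0]))
r('side rimFL',onz('side',S(477,174),.08));r('side rimNR',onz('side',S(690,234),.08));r('side rimNL',onz('side',S(569,330),.08))
E
```

```text
tray far-right corner [0.5691 0.0855 0.142 ] along 0.0583 lat -0.057
right edge mid [0.5069 0.1168 0.142 ] along -0.0113 lat -0.0575
tab end right [0.4475 0.1475 0.128 ] along -0.0782 lat -0.0574
tab end left [0.4495 0.1666 0.128 ] along -0.0852 lat -0.0395
side far-left corner [0.619  0.1937 0.142 ] along 0.0532 lat 0.0621
side near-left [0.5138 0.2514 0.142 ] along -0.0667 lat 0.0653
rimFR [0.5934 0.0472 0.08  ] along 0.0974 lat -0.0799
rimR mid [0.5041 0.0923 0.08  ] along -0.0027 lat -0.0807
bin centre [0.5385 0.162  0.    ] along -0.0039 lat -0.0029
side rimFL [0.6619 0.1883 0.08  ] along 0.0939 lat 0.0769
side rimNR [0.4142 0.1382 0.08  ] along -0.1036 lat -0.0809
side rimNL [0.4632 0.3007 0.08  ] along -0.1343 lat 0.086
```

Tray sits about +3 mm lateral of the TCP and the bin about (−4, −2.5) mm, so shift (−0.56, −0.33) cm, then lower in stages while watching the force.

```bash
python3 -m inch '[{"hand":1,"slide":[-0.56,-0.33,0],"yaw":0},{"hand":1,"slide":[-0.56,-0.33,-1],"yaw":0},{"hand":1,"slide":[-0.56,-0.33,-2],"yaw":0},{"hand":1,"slide":[-0.56,-0.33,-3],"yaw":0},{"hand":1,"slide":[-0.56,-0.33,-4],"yaw":0},{"hand":1,"slide":[-0.56,-0.33,-4.5],"yaw":0},{"hand":1,"slide":[-0.56,-0.33,-5],"yaw":0},{"hand":1,"slide":[-0.56,-0.33,-5.4],"yaw":0},{"hand":1,"slide":[-0.56,-0.33,-5.6],"yaw":0},{"hand":1,"slide":[-0.56,-0.33,-5.6],"yaw":0}]'
```

```text
time_s: 9.6
tcp_pos: [0.5378, 0.1595, 0.1863]
ee_rot: [[0.457, 0.889, 0.0], [0.889, -0.457, -0.0], [0.0, 0.0, -1.0]]
wrist_force: [-0.7, -1.1, -3.0]
gripper_width: 0.272
```

```bash
python3 -m inch '[{"hand":1,"slide":[0,0,-0.1],"yaw":0},{"hand":1,"slide":[0,0,-0.2],"yaw":0},{"hand":1,"slide":[0,0,-0.3],"yaw":0},{"hand":1,"slide":[0,0,-0.3],"yaw":0}]'
python3 - <<'E'
from h import *
a=capture('side')[110:290,220:420];b=capture('top')[140:260,240:360]
f=lambda i:cv2.resize(i,(400,int(400*i.shape[0]/i.shape[1])),interpolation=cv2.INTER_CUBIC)
a,b=f(a),f(b);h=max(len(a),len(b));p=lambda i:np.pad(i,((0,h-len(i)),(0,0),(0,0)))
cv2.imwrite('pics/low.png',np.hstack([p(b),p(a)]))
E
```

```text
time_s: 10.1
tcp_pos: [0.5377, 0.1595, 0.1832]
ee_rot: [[0.457, 0.889, -0.0], [0.889, -0.457, -0.0], [-0.0, -0.0, -1.0]]
wrist_force: [-0.4, 0.4, -3.5]
gripper_width: 0.273
```

View pics/low.png

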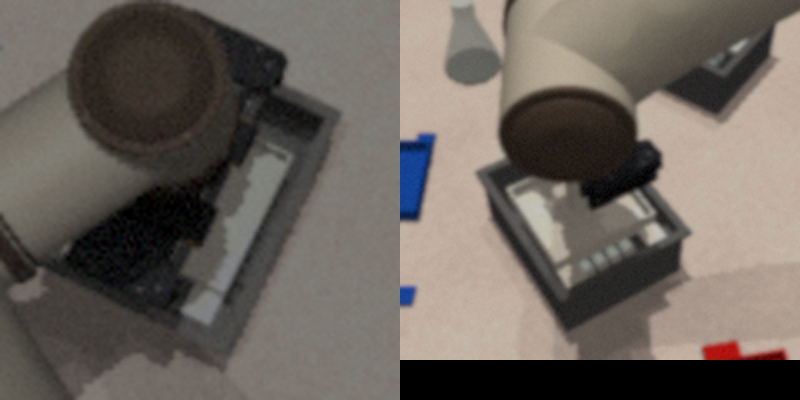

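The tray is inside the rim with a gap on both long sides, and its two-tab end (crop (205,305) top, (655,235) side) is over the two-ledge end. Keep lowering until the force changes.

```bash
python3 -m inch '[{"hand":1,"slide":[0,0,-0.1],"yaw":0},{"hand":1,"slide":[0,0,-0.15],"yaw":0},{"hand":1,"slide":[0,0,-0.15],"yaw":0}]'
python3 -m inch '[{"hand":1,"slide":[0,0,-0.05],"yaw":0},{"hand":1,"slide":[0,0,-0.1],"yaw":0},{"hand":1,"slide":[0,0,-0.1],"yaw":0}]'
```

```text
time_s: 10.58
tcp_pos: [0.5378, 0.1595, 0.1821]
ee_rot: [[0.457, 0.89, 0.0], [0.89, -0.457, 0.0], [0.0, 0.0, -1.0]]
wrist_force: [-1.1, 0.5, 1.4]
gripper_width: 0.273
time_s: 10.95
tcp_pos: [0.5378, 0.1595, 0.1821]
ee_rot: [[0.457, 0.89, 0.001], [0.89, -0.457, -0.0], [0.0, 0.001, -1.0]]
wrist_force: [-2.6, -0.8, 7.6]
gripper_width: 0.274
```

Contact at TCP z 0.182 means the underside is at 0.062, as expected. Release, then rise.

```bash
python3 -m inch '[{"hand":0.9,"slide":[0,0,0.05],"yaw":0},{"hand":0.5,"slide":[0,0,0.05],"yaw":0},{"hand":0.3,"slide":[0,0,0.05],"yaw":0},{"hand":0,"slide":[0,0,0.05],"yaw":0},{"hand":0,"slide":[0,0,0.05],"yaw":0},{"hand":0,"slide":[0,0,0.05],"yaw":0},{"hand":0,"slide":[0,0,0.05],"yaw":0}]'
python3 -m inch '[{"hand":0,"slide":[0,0,2],"yaw":0},{"hand":0,"slide":[0,0,5],"yaw":0},{"hand":0,"slide":[0,0,9],"yaw":0},{"hand":0,"slide":[0,0,12],"yaw":0},{"hand":0,"slide":[0,0,12],"yaw":0},{"hand":0,"slide":[-9,-14,12],"yaw":0},{"hand":0,"slide":[-9,-19,12],"yaw":0},{"hand":0,"slide":[-9,-24,12],"yaw":0},{"hand":0,"slide":[-9,-24,12],"yaw":0},{"hand":0,"slide":[-9,-24,12],"yaw":0}]'
python3 - <<'E'
from h import *
a=capture('side');b=capture('top');cv2.imwrite('pics/side3.png',a);cv2.imwrite('pics/top3.png',b)
a=a[110:290,220:420];b=b[140:260,240:360]
f=lambda i:cv2.resize(i,(400,int(400*i.shape[0]/i.shape[1])),interpolation=cv2.INTER_CUBIC)
a,b=f(a),f(b);h=max(len(a),len(b));p=lambda i:np.pad(i,((0,h-len(i)),(0,0),(0,0)))
cv2.imwrite('pics/end.png',np.hstack([p(b),p(a)]))
E
```

```text
time_s: 11.82
tcp_pos: [0.5378, 0.1595, 0.1812]
ee_rot: [[0.457, 0.889, 0.0], [0.889, -0.457, 0.0], [0.0, 0.0, -1.0]]
wrist_force: [-0.1, -0.8, 0.2]
gripper_width: 0.869
time_s: 13.08
tcp_pos: [0.4459, -0.0832, 0.3004]
ee_rot: [[0.461, 0.887, -0.002], [0.887, -0.461, -0.0], [-0.001, -0.002, -1.0]]
wrist_force: [0.4, -0.6, 0.2]
gripper_width: 0.997
```

View pics/end.png

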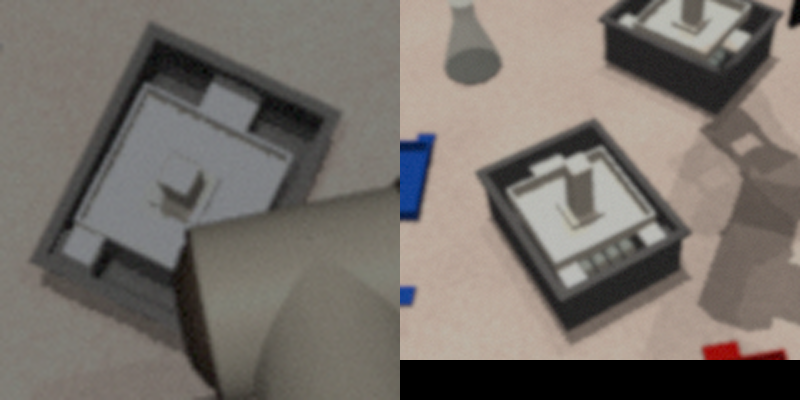

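The tray sits level on the ledges. Single tab at crop (232,103) top, two tabs at the near end, post top at (181,168) top and (577,161) side. A quick height and centre check, then hand in.

```bash
python3 - <<'E'
from h import *
T=lambda u,v:(240+(u+.5)/3.3333-.5,140+(v+.5)/3.3333-.5)
S=lambda u,v:(220+(u-400+.5)/2-.5,110+(v+.5)/2-.5)
P,e=tri(T(181,168),S(577,161));print('post top',P.round(4),e.round(4))
f=lambda a:onz('top',T(*a),.08)
print('bin',((f((340,112))+f((32,262)))/2).round(4))
a,b=cv2.imread('pics/top0.png').astype(int),cv2.imread('pics/top3.png').astype(int)
print('other bin crop mean diff',abs(a-b)[130:222,398:474].mean(), sense()['wrist_force'])
finish_job()
E
```

```text
post top [0.5412 0.1623 0.1491] 0.0033
bin [0.5401 0.1627 0.08  ]
other bin crop mean diff 23.319555682684975 [-0.56289184 -0.97810269 -0.71302341]
the job is handed in; nothing more can be done
```

I lifted the sunken tray out by its post, turned it half a turn and set it back on its own bin's ledges. I then let go, moved the arm clear and handed the job in at about 13 s of the 35 s. The hand-in reported no verdict.

**Height and fit:** The tray touched down at the expected height, with its underside about 62 mm up. In the last pictures the post top measured 149 mm against an expected 147 mm. The tray's centre was about 1 mm from the bin's, and it looked level with all three tabs on the ledges.

**Bin movement:** The tray's own bin measured within about 2 mm of where it started, which is within measuring error.

**Other bin and tray:** I could not confirm these by numbers. The before/after picture difference there came out high (23), probably because the arm or its shadow covered part of that area at the end. The side view showed the tray still seated in its bin, and the gripper crossed nearby at a height well above its post.

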